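Find the finish-reamed block on the bench bore gauge

TASK

The two bored steel blocks look alike, but only one has been reamed to size right through. Find out which on the bench gauge: lay a block on the plate in front of the guide strips and push it from behind, without holding or forcing it, along the guide onto the horizontal gauge pin, feeling where it stops. Leave the one that goes fully home against the shoulder there on the pin, set the other down (not dropped) inside the aluminium tray, and do not disturb the oil bottle and other things standing between the blocks.

Things in the scene. Friction and masses are not known exactly. Their poses are not given: they have to be found in the camera images.
- bore_gauge: bench bore gauge, fixed: dark steel plate 190 x 92 mm, top at z = 12 mm. Origin: centre of its underside; x along the guide towards the pin's bracket, y across, z up. Two steel strips, tops at z = 19, form a lane 34 mm wide about the x axis from x = -30 to 58; their flared ends widen it to 46 mm at x = -60. Grey bracket at x = 69 to 93, 86 mm high
- gauge_load (a point): point on the gauge's bare plate in front of the lane where a block can be laid: on the lane's axis, 76 mm before the gauge's origin, z = 12 mm; axes as the gauge's
- gauge_pin_tip (a point): tip of the horizontal gauge pin, on the lane's axis, 28 mm beyond the gauge's origin, at z = 28 mm. The pin is 14 mm thick and 32 mm long from its shoulder to this tip, the first 9 mm tapering to 8 mm thick
- gauge_home (a point): where the origin of a block lies when it is home against the shoulder: on the plate, lane's axis, 42 mm beyond the gauge's origin, z = 12 mm. The block's rear face is then 18 mm before this point, 4 mm short of the pin's tip
- block_a: plain steel block, 36 mm long (x, along the bore) x 32 mm wide (y) x 32 mm high, 0.22 kg, bore mouth 15.5 mm at both ends, bore axis 16 mm above its underside, the same either way round. Origin: centre of the underside. The bore may be narrower inside: such a block stops about 15 mm short of home. Stands on the mat with its bore level
- block_b: as block_a outside; one of the two is reamed right through, which one is not known
- tray: open aluminium tray, fixed, 140 mm (x) x 180 mm (y), 28 mm high, walls and floor 2.5 mm. Origin: centre of its underside
- mat: black rubber mat, fixed, 200 mm (x) x 245 mm (y) x 3 mm, on which the blocks and the oddments stand. Origin: centre of its underside
- oil_bottle: loose oil bottle with a spout, standing on the mat, 47 mm across, 146 mm high. Origin: centre of its underside
- brass_spigot: loose brass turned part, 32 mm across, 34 mm high, standing on the mat. Origin: centre of its underside
- gear: loose steel gear lying flat on the mat, 49 mm across, 12 mm high. Origin: centre of its underside
- loupe: loose black loupe standing on the mat, 35 mm across, 30 mm high. Origin: centre of its underside
- turned_pin: loose steel turned pin standing on the mat, stepped, 24 mm across at the foot, 62 mm high. Origin: centre of its underside

How it is judged:
On the way:
1. a block is pushed from behind fully home on the gauge pin: its rear face within 3 mm of home and the point between the fingertips behind that face ((((x of block_a in the frame of bore_gauge between 0.039 and 0.045 m and y of block_a in the frame of bore_gauge between -0.003 and 0.003 m and z of block_a in the frame of bore_gauge below 0.016 m and angle between the x axis of block_a and the x axis of bore_gauge, either way round below 0.08 rad) and x of the grasp point in the frame of bore_gauge below 0.022 m) or ((x of block_b in the frame of bore_gauge between 0.039 and 0.045 m and y of block_b in the frame of bore_gauge between -0.003 and 0.003 m and z of block_b in the frame of bore_gauge below 0.016 m and angle between the x axis of block_b and the x axis of bore_gauge, either way round below 0.08 rad) and x of the grasp point in the frame of bore_gauge below 0.022 m))), for 0.05 s.
At the end, for the whole second after the job is handed in: one block sits home on the gauge pin against the shoulder (within 3 mm, square to within 0.08 rad), the other lies inside the tray on its floor, both at rest ((((x of block_a in the frame of bore_gauge between 0.039 and 0.045 m and y of block_a in the frame of bore_gauge between -0.003 and 0.003 m and z of block_a in the frame of bore_gauge below 0.016 m and angle between the x axis of block_a and the x axis of bore_gauge, either way round below 0.08 rad) and (x of block_b in the frame of tray between -0.058 and 0.058 m and y of block_b in the frame of tray between -0.078 and 0.078 m and z of block_b in the frame of tray between -0.005 and 0.025 m)) or ((x of block_b in the frame of bore_gauge between 0.039 and 0.045 m and y of block_b in the frame of bore_gauge between -0.003 and 0.003 m and z of block_b in the frame of bore_gauge below 0.016 m and angle between the x axis of block_b and the x axis of bore_gauge, either way round below 0.08 rad) and (x of block_a in the frame of tray between -0.058 and 0.058 m and y of block_a in the frame of tray between -0.078 and 0.078 m and z of block_a in the frame of tray between -0.005 and 0.025 m))) and linear speed of each of block_a, block_b below 0.02 m/s); the robot touches nothing.
It fails at once if a block is forced: more than 60 N between a block and the bore gauge (contact force between any of block_a, block_b and bore_gauge above 60 N).
It fails at once if a block is dropped into the tray (arrives faster than 0.7 m/s) instead of set down ((horizontal distance between block_a and tray below 0.12 m and z of block_a in the frame of tray below 0.03 m and linear speed of block_a above 0.7 m/s) or (horizontal distance between block_b and tray below 0.12 m and z of block_b in the frame of tray below 0.03 m and linear speed of block_b above 0.7 m/s)).
It fails at once if the oil bottle, brass part, gear, loupe or turned pin is moved more than 30 mm or knocked over (distance of any of oil_bottle, brass_spigot, gear, loupe, turned_pin from where it was at the start of the episode above 0.03 m or angle between any of oil_bottle, brass_spigot, gear, loupe, turned_pin's own z axis and vertical above 0.5 rad).
It also fails if it takes over 72 s, if anything falls off the work surface, if the arm or the gripper's body presses on something with over 40 N, if the wrist force passes 120 N, or if a joint passes its speed limit or range.

ROBOT

A 7-joint arm with a two-finger parallel gripper is mounted at the origin on a cart in front of the work surface, level with it; the furniture and walls round the work are solid. World frame = base frame: x ahead of the robot, y to its left, z up, the work surface at z = 0. Lengths are in m, angles in rad, forces in N, time in s.
With the tool pointing down it reaches from about 0.4 to 0.85 m from the base axis. Payload 10.4 kg.
Tool frame: the origin (TCP) lies midway between the tips of the shut fingers; the grasp point (between the pads) lies 19 mm behind it; z points along the fingers, x is the direction in which the jaws open and shut, and the axes are right-handed (so a half turn about z gives the same grasp; the last joint's range is limited). The gripper opens to 85 mm and grips with 20 to 120 N. Pads are 22 mm wide; open, the fingers measure 114 mm over their backs; the gripper's body (76 mm by 85 mm) begins 54 mm behind the grasp point. The pads swing forward as they close: fully open they stand 13 mm farther back than shut.
Start: joints at [1.248, 0.332, -0.065, 1.46, 0.022, 1.35, -0.088], TCP at [0.185, -0.597, 0.231] pointing down, gripper open.
Joint ranges: [-2.6, 2.6], [-0.5, 2.12], [-1.47, 1.34], [0.16, 2.42], [-1.27, 4.41], [0.06, 2.06], [-2.6, 2.6]. Speed limits (rad/s): [2.22, 2.22, 2.79, 2.79, 3.14, 3.14, 3.14].

INTERFACE

Orientations are given as a unit quaternion [x, y, z, w].
In Python, from workcell import manip, cams gives the robot as it stands.
- The arm moves only by the tool move_arm, never from a script. Its argument "moves" is a list of rows, each a list of 7 numbers: the turn, a rotation vector about the tool's x, y, z in degrees, then the shift along the tool's x, y, z in m, then the finger opening in m, from 0 to 0.0854. A call has 1 to 10 rows; each row is the pose to reach, as a shift and turn from the pose commanded when the call began, along the tool's axes at that moment; what a row does not reach only later rows make up. A row lasts 1/10 s, in which the tool goes at most 50 mm and 8.59 degrees, less where a joint would pass 70% of its speed; a pose out of reach is approached as far as the arm can. A call with a gripper value outside its range is refused whole. The fingers move at their own pace and stop on an object; "grip_force" is the grip in N (left out, the last holds). Time passes only in rows, so rows that repeat a pose let the fingers close. It gives the time, the measured TCP pose, the force and the opening at its end, in the units of the state.
- manip.get_obs(): the state, without advancing time (a new reading comes with each control period).
- cams.camera(name): name is "scene" or "side" or "wrist"; returns the picture (400x640x3 uint8, red, green, blue); there is no depth.
- cams.camera_params(name): a dict with "fx", "fy", "cx", "cy" (pixels), "xyz" and "rotation" of the camera in the world. Camera axes: x right, y up, looking along -z (the intrinsics and any distortion apply to the point x, -y, -z); pixel columns grow to the right and rows downward; lengths in m; the calibration is good to about 2 mm. A picture is of the moment at which its call begins: read the wrist's pose just before it. camera_params takes no time and is no camera call; for the wrist camera it gives the pose at the moment of the call.
- manip.hand_in(): hands the job in, once; it reports no verdict.
The state is a dict: "clock": time; "joint_pos": joint angles; "joint_velocities": joint speeds; "tau": joint torques, N m; "position": TCP position; "ee_rot": TCP orientation; "ft_force": force on the tool from outside, world axes, zero at the start; "torque": the same for the moment, N m; "grip_width": opening from 0.0 (shut) to 1.0 (fully open).
Only numpy, scipy, OpenCV 4.12 (cv2) and the standard library are available. Lean on these libraries where they do the work, as an engineer would, in place of code of your own. Each camera call takes 0.05 s, during which the arm holds its last target. There are 200 camera calls.

## Working session

There is one attempt and no reset: what is moved stays moved. The work goes in short steps, Python scripts to look and compute and a tool call to move; the robot and the scene stay as the last step left them, time stands still between calls to the robot, and variables do not carry over. Pictures are saved under pics/ and viewed, about 8 in all and at most 12, crops included, and the job is handed in when it is done.

Besides the shell and the picture viewer there is one more tool, called as a command line: name --pt "numbers of a row" for each row, then --argument value for the rest. move_arm: Moves the arm, as the interface text tells. Its arguments: {"type":"object","properties":{"moves":{"type":"array","items":{"type":"array","items":{"type":"number"}}},"grip_force":{"type":"number"}},"required":["moves"]}

```bash
mkdir -p pics; ls; cat > h.py <<'E'
import numpy as np, cv2
from scipy.spatial.transform import Rotation as R
from workcell import manip, cams
def snap(name,out=None):
    p=cams.camera_params(name); im=np.ascontiguousarray(cams.camera(name)[:,:,::-1])
    if out: cv2.imwrite('pics/'+out+'.png',im)
    return im,p
def rot(p):
    r=np.array(p['rotation'],float)
    return r if r.shape==(3,3) else R.from_quat(r).as_matrix()
def ray(p,uv,z):
    u,v=uv; d=rot(p)@np.array([(u-p['cx'])/p['fx'],-(v-p['cy'])/p['fy'],-1])
    o=np.array(p['xyz']); return o+d*(z-o[2])/d[2]
def proj(p,X):
    c=rot(p).T@(np.array(X)-np.array(p['xyz'])); return p['cx']-p['fx']*c[0]/c[2], p['cy']+p['fy']*c[1]/c[2]
E
python3 - <<'E'
from h import *
a,p=snap('scene','s1');b,q=snap('side','d1')
print(p,q); print(cams.camera_params('wrist')); print(manip.get_obs())
E
```

```text
pics
{'fx': 372.32625740572934, 'fy': 372.32625740572934, 'cx': 314.16263008142437, 'cy': 198.04049178297896, 'xyz': array([-0.311549  , -0.46390411,  0.53804723]), 'rotation': array([ 0.44995974, -0.26104101, -0.42948044,  0.73820077])} {'fx': 388.18693591882726, 'fy': 388.18693591882726, 'cx': 314.18867562462134, 'cy': 199.60574429001778, 'xyz': array([0.46400896, 1.04802801, 0.56950417]), 'rotation': array([-0.00421443,  0.52052509,  0.85365482, -0.01758775])}
{'fx': 290.88714720351595, 'fy': 290.88714720351595, 'cx': 325.3698576034621, 'cy': 201.27060912003262, 'xyz': array([ 0.25167358, -0.57666333,  0.3742476 ]), 'rotation': array([-0.11361738,  0.08498284, -0.58791275,  0.79638408])}
{'clock': 0.1, 'joint_pos': array([ 1.24841746,  0.33280577, -0.06469262,  1.46086615,  0.02160992,
        1.34988742, -0.08848893]), 'joint_velocities': array([-3.06620398e-05, -1.57043744e-03,  6.67663813e-04, -1.84299961e-03,
       -1.01411170e-03,  4.85014447e-04,  1.17253572e-03]), 'tau': array([ 1.10272973e-03, -6.26751852e+01,  4.93204873e-02, -3.92435431e+01,
        1.64520484e-02,  6.88130938e-03,  2.60295167e-06]), 'position': array([ 0.18445875, -0.5968087 ,  0.23059308]), 'ee_rot': array([ 8.04777282e-01, -5.93576552e-01, -5.31261564e-04, -3.48711109e-04]), 'ft_force': array([ 0.08966091,  0.40999243, -0.57006616]), 'torque': array([-0.03120975, -0.04174315,  0.01270428]), 'grip_width': 1.0023736943683568}
```

View pics/s1.png

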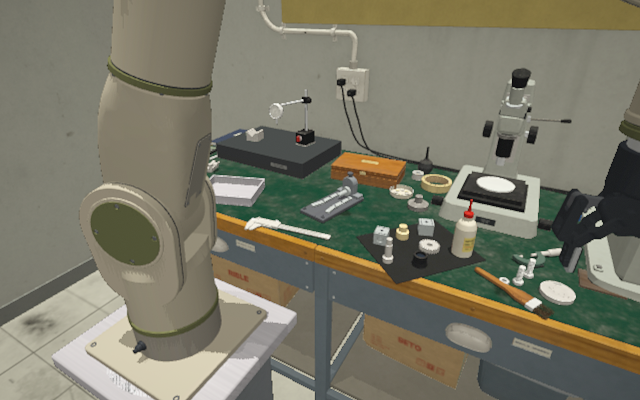

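View pics/d1.png

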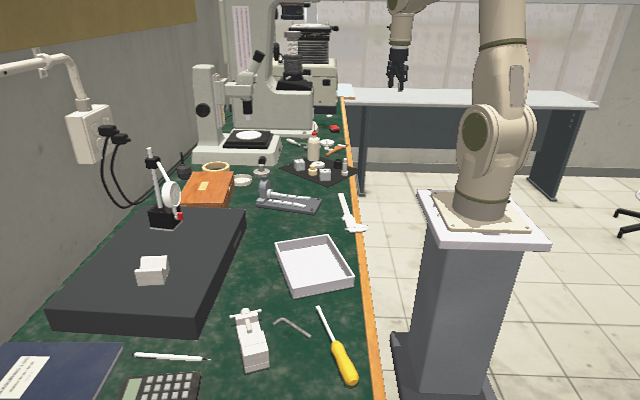

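The scene view shows the blocks near (381,235) and (426,227), with the spigot (402,231), turned pin (388,250), loupe (420,258), gear (429,246) and bottle (464,235) around them. The gauge is at (335,202) with its bracket near (350,185), and the tray is at (236,190).

```bash
python3 - <<'E'
from h import *
p=cams.camera_params('scene');q=cams.camera_params('side')
for n,uv,z in [('blk1',(381,233),.03),('blk2',(426,223),.03),('spig',(402,226),.035),('pin foot',(388,262),.003),('loupe',(420,254),.03),('gear',(429,245),.012),('bottle ft',(464,255),.003),('g left c',(301,210),.012),('g front c',(328,219),.012),('g right c',(363,199),.012),('brk',(350,178),.086),('tray',(236,192),.0)]: print(n,ray(p,uv,z).round(3))
for n,uv,z in [('gauge near-left',(256,207),.012),('gauge near right',(313,213),.012),('gauge far right',(321,199),.012),('tray a',(275,240),.028),('b',(328,235),.028),('c',(354,274),.028),('d',(292,296),.0),('blk1',(325,170),.03),('blk2',(299,161),.03)]: print(n,ray(q,uv,z).round(3))
a,_=snap('scene');b,_=snap('side')
A=cv2.resize(a[170:290,280:500],None,fx=3.6,fy=3.6,interpolation=3)[:, :792]
B=cv2.resize(b[120:225,240:370],None,fx=1.5,fy=1.5)
cv2.imwrite('pics/s2.png',A)
# tool frame & wrist camera
o=manip.get_obs();Rt=R.from_quat(o['ee_rot']).as_matrix();w=cams.camera_params('wrist')
print(Rt.round(3)); print('cam in tool',Rt.T@(w['xyz']-o['position']), (Rt.T@rot(w)).round(3))
E
```

```text
blk1 [ 0.46  -0.218  0.03 ]
blk2 [ 0.564 -0.303  0.03 ]
spig [ 0.51  -0.255  0.035]
pin foot [ 0.39  -0.264  0.003]
loupe [ 0.419 -0.328  0.03 ]
gear [ 0.494 -0.332  0.012]
bottle ft [ 0.507 -0.414  0.003]
g left c [0.489 0.037 0.012]
g front c [ 0.482 -0.055  0.012]
g right c [ 0.642 -0.093  0.012]
brk [ 0.613 -0.059  0.086]
tray [0.506 0.295 0.   ]
gauge near-left [0.668 0.025 0.012]
gauge near right [0.496 0.053 0.012]
gauge far right [ 0.474 -0.039  0.012]
tray a [0.585 0.226 0.028]
b [0.452 0.196 0.028]
c [0.393 0.354 0.028]
d [0.528 0.4   0.   ]
blk1 [ 0.463 -0.231  0.03 ]
blk2 [ 0.562 -0.312  0.03 ]
[[ 0.295 -0.955 -0.   ]
 [-0.955 -0.295  0.001]
 [-0.001  0.    -1.   ]]
cam in tool [ 0.00042219 -0.07014932 -0.14363886] [[ 1.     0.001  0.001]
 [ 0.001 -0.96  -0.281]
 [ 0.001  0.281 -0.96 ]]
```

View pics/s2.png

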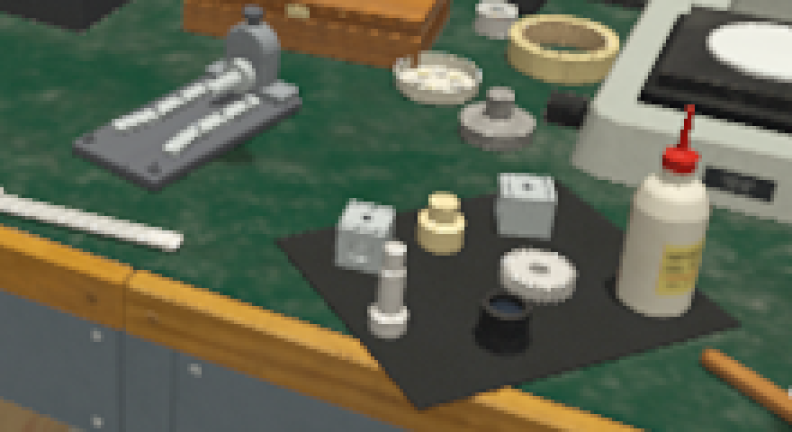

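move_arm --pt "0 0 8 -0.036 -0.042 0 0.085" --pt "0 0 16 -0.072 -0.084 0 0.085" --pt "0 0 24 -0.108 -0.126 0 0.085" --pt "0 0 24 -0.144 -0.168 0 0.085" --pt "0 0 24 -0.18 -0.21 0 0.085" --pt "0 0 24 -0.216 -0.252 0 0.085" --pt "0 0 24 -0.252 -0.294 0 0.085" --pt "0 0 24 -0.288 -0.336 0 0.085" --pt "0 0 24 -0.324 -0.378 0 0.085" --pt "0 0 24 -0.359 -0.42 0 0.085"

```text
clock: 1.2
position: [0.452, -0.1726, 0.2315]
ee_rot: [-0.664, 0.748, -0.0, -0.0]
ft_force: [-0.3, -0.9, 0.1]
grip_width: 0.995
```

move_arm --pt "0 0 0 0 0 0 0.085" --pt "0 0 0 0 0 0 0.085" --pt "0 0 0 0 0 0 0.085"

```text
clock: 1.5
position: [0.4509, -0.1754, 0.2312]
ee_rot: [-0.663, 0.748, 0.0, -0.0]
ft_force: [-0.7, -0.3, -0.2]
grip_width: 0.995
```

```bash
python3 - <<'E'
from h import *
import pickle
o=manip.get_obs();a,p=snap('wrist','w1');pickle.dump(p,open('w1.pkl','wb'));print(o['position'],p['xyz'])
E
```

```text
[ 0.45088735 -0.17542654  0.23115238] [ 0.52074162 -0.18457856  0.37477081]
```

View pics/w1.png

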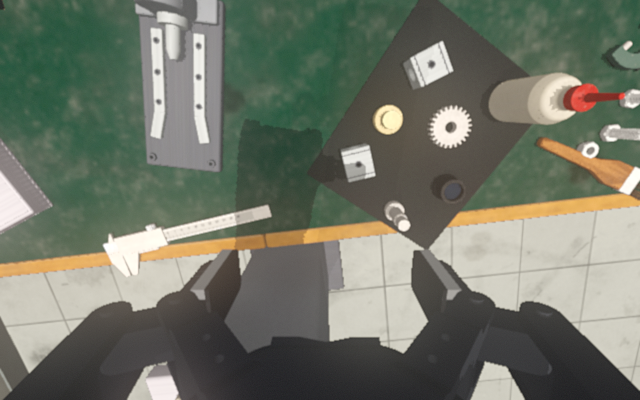

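The wrist view shows the gauge lane at (155-205, 25-145) with the pin at (175,40). The blocks are at (358,162) and (430,64), the spigot at (388,120), the gear at (450,127), the loupe at (451,189), the turned pin at (398,215) and the bottle foot near (510,100).

```bash
python3 - <<'E'
from h import *
import pickle
p=pickle.load(open('w1.pkl','rb'));a=cv2.imread('pics/w1.png')
c1=cv2.resize(a[130:195,325:390],(390,390),interpolation=3);c2=cv2.resize(a[30:95,398:463],(390,390),interpolation=3)
cv2.imwrite('pics/w1c.png',np.hstack([c1,c2]))
g=cv2.cvtColor(a,cv2.COLOR_BGR2GRAY)
for n,(x0,x1,y0,y1) in dict(b1=(335,385,140,190),b2=(400,460,35,95)).items():
    m=np.zeros_like(g);m[y0:y1,x0:x1]=(g[y0:y1,x0:x1]>150)*255
    k=max(cv2.findContours(m,0,2)[0],key=cv2.contourArea)
    P=np.array([ray(p,q,.035)[:2] for q in k[:,0]+0.0])
    r=cv2.minAreaRect((P*1000).astype(np.float32));print(n,cv2.contourArea(k),r,cv2.minAreaRect(k))
for uv,z in [((146,168),.012),((220,170),.012),((139,22),.012),((222,28),.012),((157,143),.019),((203,143),.019),((204,34),.019),((153,27),.019),((176,60),.028)]: print(uv,ray(p,uv,z).round(4))
for uv,z in [((388,119),.034),((450,127),.012),((451,189),.03),((398,215),.06)]: print(uv,ray(p,uv,z).round(4))
E
```

```text
b1 797.0 ((463.59393310546875, -216.12985229492188), (39.01260757446289, 33.53458786010742), 6.8043999671936035) ((357.75, 162.74998474121094), (32.75138854980469, 29.02518653869629), 78.69007110595703)
b2 1117.0 ((559.9243774414062, -303.6925048828125), (33.042442321777344, 37.41279983520508), 20.005125045776367) ((431.6000671386719, 63.699981689453125), (32.199378967285156, 39.80200958251953), 63.43495178222656)
(146, 168) [0.4858 0.0467 0.012 ]
(220, 170) [ 0.472  -0.0451  0.012 ]
(139, 22) [0.6441 0.0068 0.012 ]
(222, 28) [ 0.6273 -0.0825  0.012 ]
(157, 143) [0.5143 0.0202 0.019 ]
(203, 143) [ 0.5076 -0.0347  0.019 ]
(204, 34) [ 0.6219 -0.0638  0.019 ]
(153, 27) [ 0.6353 -0.0105  0.019 ]
(176, 60) [ 0.5984 -0.0306  0.028 ]
(388, 119) [ 0.5089 -0.2544  0.034 ]
(450, 127) [ 0.4898 -0.3328  0.012 ]
(451, 189) [ 0.4173 -0.3265  0.03  ]
(398, 215) [ 0.4028 -0.254   0.06  ]
```

View pics/w1c.png

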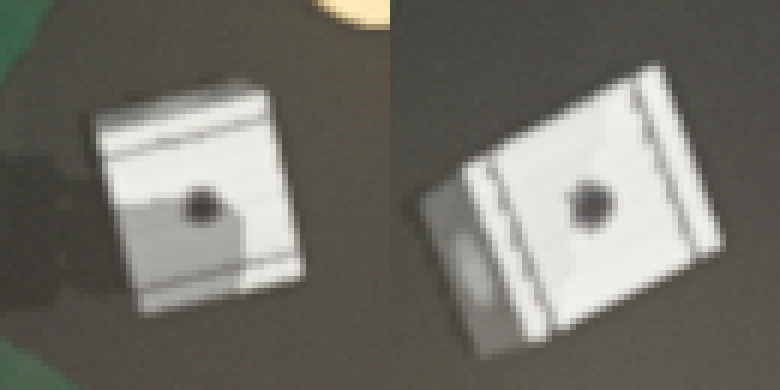

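The crop shows score lines near both ends of each block, so the bore runs roughly image-vertical in the left block and up to the right in the right block.

```bash
python3 - <<'E'
from h import *
import pickle
p=pickle.load(open('w1.pkl','rb'))
an=lambda d:np.degrees(np.arctan2(d[1],d[0])).round(1)
for off,C in [((325,130),[(100,130),(268,93),(303,277),(138,312)]),((398,30),[(77,165),(265,68),(332,247),(145,342)])]:
    P=np.array([ray(p,(off[0]+x/6-.5,off[1]+y/6-.5),.035)[:2] for x,y in C])
    e=[P[(i+1)%4]-P[i] for i in range(4)]
    print('c',P.mean(0).round(4),[(round(np.linalg.norm(v)*1000,1),an(v)) for v in e])
o=manip.get_obs();Rt=R.from_quat(o['ee_rot']).as_matrix();print(Rt.round(4),o['position'],an(Rt[:,0]))
# gauge dir
L=[((146,168),(139,22)),((220,170),(222,28))]
for a,b in L: print(an(ray(p,b,.012)-ray(p,a,.012)))
print(an(ray(p,(146,168),.012)-ray(p,(220,170),.012))-90)
E
```

```text
c [ 0.4629 -0.2165] [(np.float64(32.9), np.float64(-84.6)), (np.float64(36.9), np.float64(-173.7)), (np.float64(33.2), np.float64(95.3)), (np.float64(36.8), np.float64(5.8))]
c [ 0.5599 -0.3039] [(np.float64(35.1), np.float64(-70.9)), (np.float64(32.6), np.float64(-159.0)), (np.float64(35.8), np.float64(109.4)), (np.float64(32.8), np.float64(19.8))]
[[-1.208e-01 -9.927e-01 -4.000e-04]
 [-9.927e-01  1.208e-01 -3.000e-04]
 [ 3.000e-04  3.000e-04 -1.000e+00]] [ 0.45079648 -0.17568106  0.23116965] -96.9
-14.1
-13.6
-8.5
```

move_arm --pt "0 0 -6 0.02 -0.009 0.03 0.06" --pt "0 0 -12.4 0.039 -0.017 0.06 0.06" --pt "0 0 -12.4 0.039 -0.017 0.1 0.06" --pt "0 0 -12.4 0.039 -0.017 0.12 0.06" --pt "0 0 -12.4 0.039 -0.017 0.12 0.06" --pt "0 0 -12.4 0.039 -0.017 0.12 0.06"

```text
clock: 2.15
position: [0.4635, -0.2161, 0.112]
ee_rot: [0.74, -0.672, 0.0, 0.0]
ft_force: [-0.2, 0.1, 0.2]
grip_width: 0.704
```

```bash
python3 - <<'E'
from h import *
o=manip.get_obs();a,p=snap('wrist','w2');print(o['position'])
Rt=R.from_quat(o['ee_rot']).as_matrix();print(np.degrees(np.arctan2(Rt[1,0],Rt[0,0])))
# expected block top corners and TCP axis
print(proj(p,(.463,-.2165,.035)), proj(p,o['position']), proj(p,[*o['position'][:2],.035]))
E
```

```text
[ 0.46353403 -0.21605812  0.11198049]
-84.5026884732895
(np.float64(325.27306836831866), np.float64(208.80750208333865)) (np.float64(324.50781678306396), np.float64(251.22719475995126)) (np.float64(324.7837839262823), np.float64(208.1210987108132))
```

View pics/w2.png

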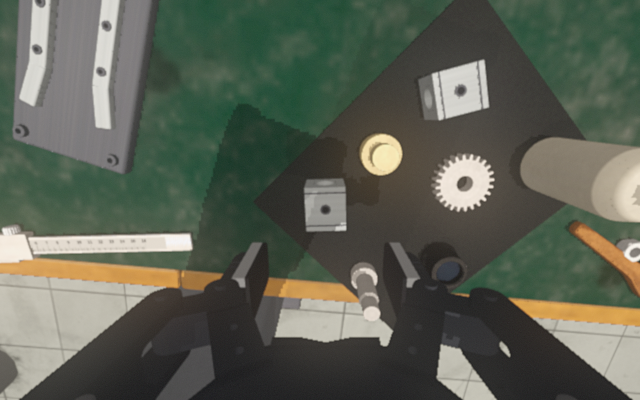

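The block sits under the jaws at (325,209), square to them, with the spigot and turned pin clear. I'll descend and grip.

move_arm --pt "0 0 0 0 0 0.04 0.06" --pt "0 0 0 0 0 0.075 0.06" --pt "0 0 0 0 0 0.095 0.06" --pt "0 0 0 0 0 0.104 0.06" --pt "0 0 0 0 0 0.104 0.02" --pt "0 0 0 0 0 0.104 0.02" --pt "0 0 0 0 0 0.104 0.02" --pt "0 0 0 0 0 0.104 0.02" --pt "0 0 0 0 0 0.104 0.02" --pt "0 0 0 0 0 0.104 0.02" --grip_force 50

```text
clock: 3.2
position: [0.465, -0.2159, 0.0092]
ee_rot: [0.741, -0.672, 0.002, -0.0]
ft_force: [-1.0, 1.0, 8.0]
grip_width: 0.366
```

```bash
python3 - <<'E'
from h import *
import pickle
p=pickle.load(open('w1.pkl','rb'));
# edges of w1 plate by pure rays on strips (flare corners) – and estimate from line fits of bright strips
a=cv2.imread('pics/w1.png');g=cv2.cvtColor(a,cv2.COLOR_BGR2GRAY)
m=((g>165)*255).astype(np.uint8);m[:, :140]=0;m[:,215:]=0;m[:24]=0;m[150:]=0
for k in cv2.findContours(m,0,1)[0]:
    if cv2.contourArea(k)<150: continue
    q=k[:,0];print(cv2.boundingRect(k),cv2.contourArea(k))
    q=q[q[:,1]<100]
    P=np.array([ray(p,u,.019)[:2] for u in q.astype(float)])
    vx,vy,x0,y0=cv2.fitLine((P*1000).astype(np.float32),2,0,.01,.01).ravel();print(np.degrees(np.arctan2(vy,vx)),x0,y0,cv2.minAreaRect((P*1000).astype(np.float32)))
print(manip.get_obs()['grip_width'],manip.get_obs()['position'])
E
```

```text
(193, 33, 16, 111) 1157.5
-14.345954 592.63416 -50.3022 ((589.93310546875, -49.848052978515625), (12.602529525756836, 69.1803970336914), 75.74366760253906)
(150, 27, 15, 112) 1134.5
-13.987681 601.188 -4.908195 ((598.318359375, -4.225193023681641), (12.795452117919922, 74.54351043701172), 76.46282958984375)
(165, 24, 14, 35) 372.5
-13.392377 619.62085 -26.838425 ((619.2218017578125, -26.699020385742188), (14.01894760131836, 34.462059020996094), 74.92748260498047)
0.3662074253856 [ 0.46498494 -0.21587764  0.00915645]
```

move_arm --pt "0 0 0 0 0 -0.03 0.02" --pt "0 0 0 -0.02 -0.005 -0.07 0.02" --pt "0 0 6 -0.06 -0.015 -0.08 0.02" --pt "0 0 12 -0.1 -0.025 -0.08 0.02" --pt "0 0 19.7 -0.145 -0.037 -0.08 0.02" --pt "0 0 19.7 -0.185 -0.049 -0.08 0.02" --pt "0 0 19.7 -0.207 -0.055 -0.08 0.02" --pt "0 0 19.7 -0.207 -0.055 -0.07 0.02" --pt "0 0 19.7 -0.207 -0.055 -0.06 0.02" --pt "0 0 19.7 -0.207 -0.055 -0.06 0.02"

```text
clock: 4.2
position: [0.4971, -0.0053, 0.0659]
ee_rot: [-0.614, 0.789, 0.001, -0.001]
ft_force: [-0.4, -0.6, -1.9]
grip_width: 0.365
```

```bash
python3 - <<'E'
from h import *
o=manip.get_obs();a,p=snap('wrist','w3');print(o['position'],o['ft_force'],o['grip_width'])
Rt=R.from_quat(o['ee_rot']).as_matrix();print(Rt.round(3),np.degrees(np.arctan2(Rt[1,0],Rt[0,0])))
O=np.array([.5708,-.0222]);y=np.radians(-14.1);d=np.array([np.cos(y),np.sin(y)]);n=np.array([-d[1],d[0]])
for s,t,z in [(58,17,19),(58,-17,19),(-30,17,19),(-30,-17,19),(-60,23,19),(-60,-23,19),(28,0,28),(28,0,35),(-95,46,12),(-95,-46,12)]:
    print(s,t,np.round(proj(p,[*(O+d*s/1e3+n*t/1e3),z/1e3]),0))
E
```

```text
[ 0.49708759 -0.00532778  0.06586821] [-0.44852265 -0.57221597 -1.92403367] 0.3653340824449133
[[-0.246 -0.969 -0.003]
 [-0.969  0.246 -0.001]
 [ 0.001  0.002 -1.   ]] -104.21334614805613
58 17 [290.  -0.]
58 -17 [350.  -0.]
-30 17 [295. 156.]
-30 -17 [347. 156.]
-60 23 [288. 200.]
-60 -23 [355. 200.]
28 0 [321.  55.]
28 0 [320.  52.]
-95 46 [260. 243.]
-95 -46 [384. 243.]
```

View pics/w3.png

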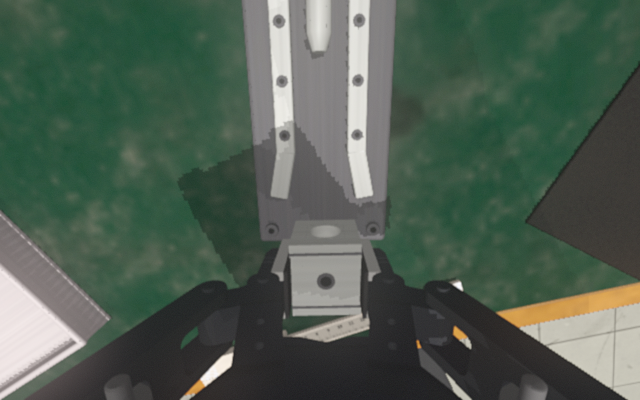

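The flare ends are at (289,197) and (354,197) and the pin tip at (318,50), which matches the prediction to about 1 mm. I'll shift slightly and lower.

move_arm --pt "0 0 0 -0.0015 -0.003 0.02 0.02" --pt "0 0 0 -0.0015 -0.003 0.035 0.02" --pt "0 0 0 -0.0015 -0.003 0.041 0.02" --pt "0 0 0 -0.0015 -0.003 0.045 0.02" --pt "0 0 0 -0.0015 -0.003 0.047 0.02" --pt "0 0 0 -0.0015 -0.003 0.047 0.02"

```text
clock: 4.85
position: [0.5017, -0.0032, 0.0205]
ee_rot: [-0.615, 0.789, -0.0, 0.0]
ft_force: [0.0, -0.9, -1.7]
grip_width: 0.369
```

move_arm --pt "0 0 0 0.001 0 0.001 0.02" --pt "0 0 0 0.001 0 0.002 0.02" --pt "0 0 0 0.001 0 0.002 0.02"

```text
clock: 5.15
position: [0.5014, -0.0042, 0.0184]
ee_rot: [-0.615, 0.789, -0.0, 0.0]
ft_force: [0.1, 0.3, -1.9]
grip_width: 0.363
```

move_arm --pt "0 0 0 0 0 0.001 0.02" --pt "0 0 0 0 0 0.001 0.02"

```text
clock: 5.35
position: [0.5014, -0.0042, 0.0181]
ee_rot: [-0.615, 0.789, -0.0, -0.0]
ft_force: [-5.0, -0.4, 9.5]
grip_width: 0.362
```

move_arm --pt "0 0 0 0 0 0 0.055" --pt "0 0 0 0 0 0 0.055" --pt "0 0 0 0 0 0 0.055" --pt "0 0 0 0 0 -0.03 0.055" --pt "0 0 0 0 0 -0.06 0.055" --pt "0 0 0 0 0.02 -0.06 0.0" --pt "0 0 0 0 0.04 -0.06 0.0" --pt "0 0 0 0 0.04 -0.06 0.0" --pt "0 0 0 0 0.04 -0.06 0.0" --pt "0 0 0 0 0.04 -0.06 0.0" --grip_force 30

```text
clock: 6.35
position: [0.4632, 0.0054, 0.0774]
ee_rot: [-0.615, 0.789, -0.0, 0.0]
ft_force: [-0.3, 0.7, 0.6]
grip_width: -0.003
```

```bash
cat >> h.py <<'E'
O=np.array([.5708,-.0222]);_y=np.radians(-14.1);d=np.array([np.cos(_y),np.sin(_y)]);n=np.array([-d[1],d[0]])
def st(P): v=np.array(P[:2])-O; return (v@d*1000).round(1),(v@n*1000).round(1)
E
python3 - <<'E'
from h import *
o=manip.get_obs();a,p=snap('wrist','w4');print(o['position'],o['ft_force'],o['grip_width'],st(o['position']))
for s,t,z in [(-92,16,44),(-92,-16,44),(-56,16,44),(-56,-16,44)]:
    print(s,t,np.round(proj(p,[*(O+d*s/1e3+n*t/1e3),z/1e3]),0))
E
```

```text
[0.46322341 0.005417   0.07739003] [-0.25184392  0.73353254  0.60846484] -0.0025984861951767265 (np.float64(-111.1), np.float64(0.6))
-92 16 [300. 201.]
-92 -16 [350. 201.]
-56 16 [298. 143.]
-56 -16 [352. 143.]
```

View pics/w4.png

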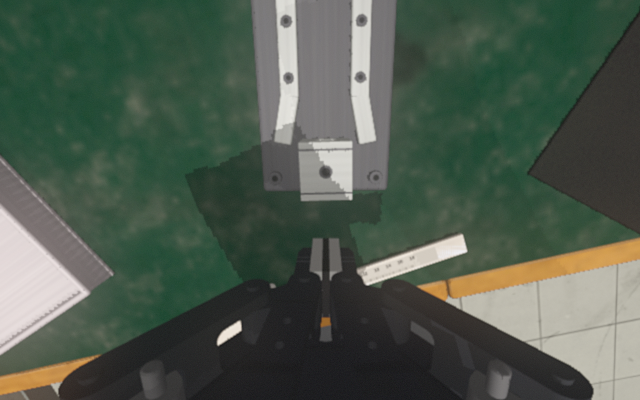

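move_arm --pt "0 0 0 0.0005 0 0.03 0.0" --pt "0 0 0 0.0005 0 0.051 0.0" --pt "0 0 0 0.0005 -0.004 0.051 0.0" --pt "0 0 0 0.0005 -0.01 0.051 0.0" --pt "0 0 0 0.0005 -0.018 0.051 0.0" --pt "0 0 0 0.0005 -0.026 0.051 0.0" --pt "0 0 0 0.0005 -0.034 0.051 0.0" --pt "0 0 0 0.0005 -0.042 0.051 0.0" --pt "0 0 0 0.0005 -0.05 0.051 0.0" --pt "0 0 0 0.0005 -0.055 0.051 0.0"

```text
clock: 7.4
position: [0.5165, -0.0083, 0.0264]
ee_rot: [-0.615, 0.789, -0.0, 0.0]
ft_force: [-1.5, 1.3, 1.7]
grip_width: 0.001
```

move_arm --pt "0 0 0 0 -0.006 0 0.0" --pt "0 0 0 0 -0.012 0 0.0" --pt "0 0 0 0 -0.018 0 0.0" --pt "0 0 0 0 -0.024 0 0.0" --pt "0 0 0 0 -0.029 0 0.0" --pt "0 0 0 0 -0.032 0 0.0"

```text
clock: 8.0
position: [0.5473, -0.0162, 0.0263]
ee_rot: [-0.615, 0.789, -0.0, 0.0]
ft_force: [-1.4, 1.9, 0.5]
grip_width: 0.002
```

```bash
python3 - <<'E'
from h import *
o=manip.get_obs();print(o['position'],o['ft_force'],st(o['position']))
E
```

```text
[ 0.54726573 -0.01622004  0.02625303] [-1.43779165  1.85353929  0.51116897] (np.float64(-24.3), np.float64(0.1))
```

move_arm --pt "0 0 0 0 -0.003 0 0.0" --pt "0 0 0 0 -0.006 0 0.0" --pt "0 0 0 0 -0.009 0 0.0" --pt "0 0 0 0 -0.012 0 0.0" --pt "0 0 0 0 -0.014 0 0.0" --pt "0 0 0 0 -0.016 0 0.0"

```text
clock: 8.6
position: [0.5624, -0.02, 0.0263]
ee_rot: [-0.615, 0.789, -0.0, -0.0]
ft_force: [-1.7, 2.6, 1.7]
grip_width: 0.004
```

move_arm --pt "0 0 0 0 -0.001 0 0.0" --pt "0 0 0 0 -0.002 0 0.0" --pt "0 0 0 0 -0.003 0 0.0" --pt "0 0 0 0 -0.004 0 0.0"

```text
clock: 9.0
position: [0.5662, -0.021, 0.0263]
ee_rot: [-0.615, 0.789, -0.0, -0.0]
ft_force: [-2.2, 2.1, 0.2]
grip_width: -0.005
```

move_arm --pt "0 0 0 0 -0.001 0 0.0" --pt "0 0 0 0 -0.002 0 0.0"

```text
clock: 9.2
position: [0.5682, -0.0215, 0.0263]
ee_rot: [-0.615, 0.789, -0.0, -0.0]
ft_force: [-1.4, 1.8, 1.2]
grip_width: 0.001
```

move_arm --pt "0 0 0 0 -0.001 0 0.0" --pt "0 0 0 0 -0.002 0 0.0"

```text
clock: 9.4
position: [0.5697, -0.0218, 0.0262]
ee_rot: [-0.615, 0.789, 0.0, -0.0]
ft_force: [-4.9, 2.9, 2.2]
grip_width: -0.001
```

move_arm --pt "0 0 0 0 -0.001 0 0.0" --pt "0 0 0 0 -0.001 0 0.0"

```text
clock: 9.6
position: [0.5702, -0.022, 0.0261]
ee_rot: [-0.615, 0.789, 0.001, -0.001]
ft_force: [-5.3, 2.6, 4.1]
grip_width: 0.002
```

move_arm --pt "0 0 0 0 -0.001 0 0.0" --pt "0 0 0 0 -0.001 0 0.0"

```text
clock: 9.8
position: [0.5704, -0.022, 0.0261]
ee_rot: [-0.615, 0.789, 0.001, -0.001]
ft_force: [-10.6, 3.5, 6.5]
grip_width: 0.001
```

move_arm --pt "0 0 0 0 -0.001 0 0.0" --pt "0 0 0 0 -0.001 0 0.0"

```text
clock: 10.0
position: [0.5706, -0.0219, 0.026]
ee_rot: [-0.615, 0.788, 0.002, -0.002]
ft_force: [-14.6, 4.4, 11.0]
grip_width: -0.001
```

It stopped dead with the rear face about 14 mm short of home and the force rising, so this block is the narrow one. I'll back off and take it from the sides.

move_arm --pt "0 0 0 0 0.01 0 0.0" --pt "0 0 0 0 0.015 -0.02 0.0" --pt "0 0 0 0 0.015 -0.06 0.055" --pt "0 0 0 0 -0.005 -0.06 0.055" --pt "0 0 0 0 -0.026 -0.06 0.055" --pt "0 0 0 0 -0.026 -0.06 0.055" --pt "0 0 0 0 -0.026 -0.03 0.055" --pt "0 0 0 0 -0.026 -0.01 0.055" --pt "0 0 0 0 -0.026 0.003 0.055" --pt "0 0 0 0 -0.026 0.003 0.055"

```text
clock: 11.0
position: [0.5967, -0.0291, 0.0216]
ee_rot: [-0.615, 0.789, 0.001, -0.001]
ft_force: [-0.3, 0.1, 0.2]
grip_width: 0.645
```

```bash
python3 - <<'E'
from h import *
o=manip.get_obs();print(o['position'],o['ft_force'],st(o['position']),o['grip_width'])
E
```

```text
[ 0.59671724 -0.02912779  0.02158668] [-0.32455374  0.05947384  0.18046748] (np.float64(26.8), np.float64(-0.4)) 0.6450539172242793
```

move_arm --pt "0 0 0 0 0 0 0.02" --pt "0 0 0 0 0 0 0.02" --pt "0 0 0 0 0 0 0.02" --pt "0 0 0 0 0 0 0.02" --pt "0 0 0 0 0 0 0.02" --grip_force 40

```text
clock: 11.5
position: [0.5993, -0.0277, 0.0248]
ee_rot: [-0.615, 0.788, -0.0, 0.001]
ft_force: [-0.1, 5.7, 6.6]
grip_width: 0.364
```

move_arm --pt "0 0 0 0 0.005 0 0.02" --pt "0 0 0 0 0.012 0 0.02" --pt "0 0 0 0 0.02 0 0.02" --pt "0 0 0 0 0.028 0 0.02" --pt "0 0 0 0 0.036 0 0.02" --pt "0 0 0 0 0.036 0 0.02"

```text
clock: 12.1
position: [0.5642, -0.0198, 0.0248]
ee_rot: [-0.615, 0.789, -0.001, 0.001]
ft_force: [-0.0, 4.3, 9.5]
grip_width: 0.363
```

move_arm --pt "0 0 0 0 0 -0.01 0.02" --pt "0 0 0 0 0 -0.04 0.02" --pt "0 0 0 0 0 -0.07 0.02"

```text
clock: 12.4
position: [0.562, -0.0211, 0.0933]
ee_rot: [-0.615, 0.789, 0.001, -0.001]
ft_force: [0.4, -0.0, -1.1]
grip_width: 0.366
```

```bash
python3 - <<'E'
from h import *
o=manip.get_obs();print(o['position'],o['ft_force'],st(o['position']),o['grip_width'])
T=np.array([.49,.288])-o['position'][:2];Rt=R.from_quat(o['ee_rot']).as_matrix();print(Rt[:2,:2].T@T)
E
```

```text
[ 0.56197303 -0.02114198  0.09331322] [ 0.36936037 -0.00835706 -1.08360159] (np.float64(-8.8), np.float64(-1.1)) 0.365914230963552
[-0.2821382   0.14541981]
```

move_arm --pt "0 0 0 -0.04 0.02 0 0.02" --pt "0 0 0 -0.08 0.041 0 0.02" --pt "0 0 0 -0.12 0.062 0 0.02" --pt "0 0 0 -0.16 0.083 0 0.02" --pt "0 0 0 -0.2 0.104 0 0.02" --pt "0 0 0 -0.24 0.125 0 0.02" --pt "0 0 0 -0.282 0.145 0 0.02" --pt "0 0 0 -0.282 0.145 0 0.02" --pt "0 0 0 -0.282 0.145 0 0.02"

```text
clock: 13.3
position: [0.4905, 0.2894, 0.093]
ee_rot: [-0.616, 0.788, -0.0, -0.001]
ft_force: [-0.4, -0.8, -2.3]
grip_width: 0.363
```

```bash
python3 - <<'E'
from h import *
o=manip.get_obs();a,p=snap('wrist','w5');print(o['position'],o['ft_force'],o['grip_width'])
print(proj(p,[*o['position'][:2],.0025]))
E
```

```text
[0.49047736 0.2894031  0.09295812] [-0.39308151 -0.78752438 -2.30725349] 0.3632068152737879
(np.float64(324.25977734520205), np.float64(203.49815597320793))
```

View pics/w5.png

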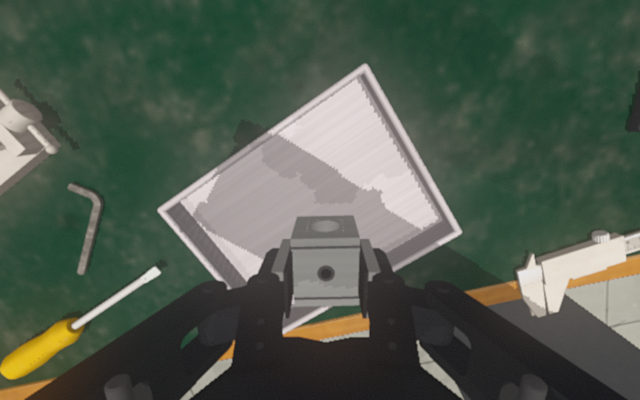

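The target floor point (324,203) is near the tray's middle. I'll lower the block.

move_arm --pt "0 0 0 0 0 0.03 0.02" --pt "0 0 0 0 0 0.055 0.02" --pt "0 0 0 0 0 0.068 0.02" --pt "0 0 0 0 0 0.073 0.02" --pt "0 0 0 0 0 0.076 0.02" --pt "0 0 0 0 0 0.077 0.02" --pt "0 0 0 0 0 0.078 0.02"

```text
clock: 14.05
position: [0.4921, 0.2888, 0.0161]
ee_rot: [-0.615, 0.789, -0.0, 0.001]
ft_force: [-0.6, 0.3, -0.7]
grip_width: 0.365
```

move_arm --pt "0 0 0 0 0 0.001 0.02" --pt "0 0 0 0 0 0.001 0.02"

```text
clock: 14.25
position: [0.492, 0.2888, 0.0153]
ee_rot: [-0.615, 0.789, -0.0, 0.001]
ft_force: [-1.7, -1.4, 4.7]
grip_width: 0.367
```

move_arm --pt "0 0 0 0 0 0 0.055" --pt "0 0 0 0 0 0 0.055" --pt "0 0 0 0 0 0 0.055" --pt "0 0 0 0 0 -0.04 0.055" --pt "0 0 0 0 0 -0.09 0.055" --pt "0 0 0 0 0 -0.14 0.055" --pt "0 0 0 0 0 -0.185 0.055" --pt "0 0 0 0 0 -0.185 0.055"

```text
clock: 15.05
position: [0.4939, 0.2906, 0.2062]
ee_rot: [-0.615, 0.789, -0.001, 0.005]
ft_force: [0.2, 1.3, 0.7]
grip_width: 0.645
```

```bash
python3 - <<'E'
from h import *
p=cams.camera_params('scene')
for uv,z in [((440,215),0),((540,250),0),((450,170),.05),((510,150),.15),((464,198),.149)]:print(uv,ray(p,uv,z).round(3))
o=manip.get_obs();print(o['position'],o['grip_width'],o['joint_pos'].round(2))
T=np.array([.56,-.304])-o['position'][:2];Rt=R.from_quat(o['ee_rot']).as_matrix();print(Rt[:2,:2].T@T)
E
```

```text
(440, 215) [ 0.68  -0.317  0.   ]
(540, 250) [ 0.626 -0.573  0.   ]
(450, 170) [ 0.911 -0.29   0.05 ]
(510, 150) [ 0.908 -0.45   0.15 ]
(464, 198) [ 0.511 -0.387  0.149]
[0.49389313 0.29061666 0.20622375] 0.6453708766193709 [-0.22  0.26 -0.46  1.63  0.12  1.27 -2.52]
[ 0.56053054 -0.20913885]
```

move_arm --pt "0 0 -8 -0.0 -0.0 0 0.055" --pt "0 0 -16 0.04 -0.015 0 0.055" --pt "0 0 -24 0.08 -0.03 0 0.055" --pt "0 0 -32 0.12 -0.045 0 0.055" --pt "0 0 -40 0.16 -0.06 0 0.055" --pt "0 0 -48 0.2 -0.075 0 0.055" --pt "0 0 -56 0.24 -0.09 0 0.055" --pt "0 0 -64 0.28 -0.105 0 0.055" --pt "0 0 -72 0.32 -0.12 0 0.055" --pt "0 0 -80 0.36 -0.135 0 0.055"

```text
clock: 16.05
position: [0.5342, -0.0924, 0.199]
ee_rot: [0.977, -0.215, 0.0, 0.0]
ft_force: [0.3, 0.5, 1.0]
grip_width: 0.649
```

```bash
cat >> h.py <<'E'
def goal(xy,ang):
    o=manip.get_obs();Rt=R.from_quat(o['ee_rot']).as_matrix();a=np.degrees(np.arctan2(Rt[1,0],Rt[0,0]))
    print(o['position'].round(4),'ang',a.round(1),'turn z',-((ang-a+180)%360-180).round(1),'shift',(Rt[:2,:2].T@(np.array(xy)-o['position'][:2])).round(4),'j',o['joint_pos'].round(2),'st',st(o['position']),'F',o['ft_force'].round(1),'w',o['grip_width'].round(3))
E
python3 -c "
from h import *
goal((.56,-.304),19)"
```

```text
Traceback (most recent call last):
  File "h.py", line 20, in goal
    print(o['position'].round(4),'ang',a.round(1),'turn z',-((ang-a+180)%360-180).round(1),'shift',(Rt[:2,:2].T@(np.array(xy)-o['position'][:2])).round(4),'j',o['joint_pos'].round(2),'st',st(o['position']),'F',o['ft_force'].round(1),'w',o['grip_width'].round(3))
                                                                                                                                                                                                                                             ^^^^^^^^^^^^^^^^^^^^^
AttributeError: 'float' object has no attribute 'round'
```

move_arm --pt "0 0 -8 0.022 0.036 0 0.055" --pt "0 0 -16 0.044 0.072 0 0.055" --pt "0 0 -24 0.066 0.108 0.02 0.055" --pt "0 0 -32 0.09 0.146 0.04 0.055" --pt "0 0 -40 0.112 0.181 0.06 0.055" --pt "0 0 -43.8 0.112 0.181 0.07 0.055" --pt "0 0 -43.8 0.112 0.181 0.07 0.055" --pt "0 0 -43.8 0.112 0.181 0.07 0.055"

```text
clock: 16.85
position: [0.5588, -0.3011, 0.1293]
ee_rot: [0.987, 0.161, 0.0, -0.0]
ft_force: [0.4, 0.5, 0.4]
grip_width: 0.643
```

```bash
sed -i "s/o\['grip_width'\].round(3)/o['grip_width']/" h.py; python3 -c "
from h import *
goal((.56,-.304),19)
a,p=snap('wrist','w6'); print(proj(p,(.56,-.304,.035)))
u=np.radians(19);e=np.array([np.cos(u),np.sin(u)]);f=np.array([-e[1],e[0]])
c=np.array([.56,-.304])
for i,j in [(1,1),(1,-1),(-1,-1),(-1,1)]: print(np.round(proj(p,[*(c+e*i*.016+f*j*.018),.035])))"
```

```text
[ 0.5588 -0.3011  0.1293] ang 18.5 turn z -0.5 shift [0.0002 0.0031] j [ 0.64  0.44 -0.28  1.54  0.13  1.18  0.66] st (np.float64(56.3), np.float64(-273.4)) F [0.4 0.5 0.4] w 0.6431523578002913
(np.float64(327.0642483942474), np.float64(206.52502121478253))
[346. 186.]
[346. 226.]
[309. 226.]
[308. 186.]
```

View pics/w6.png

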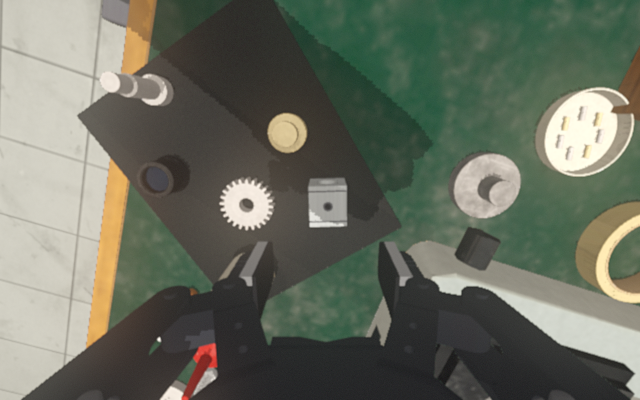

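The block is at (327,203), as predicted to about 1.5 mm, and square to the jaws. The bottle's red spout shows at (205,355), so I'll check its clearance before lowering.

```bash
python3 -c "
from h import *
import pickle
p=pickle.load(open('w1.pkl','rb'));P=ray(p,(577,97),.11);q=cams.camera_params('wrist');Q=ray(q,(205,357),.12)
s=ray(cams.camera_params('scene'),(464,207),.11)
for X in (P,Q,s):
  v=X[:2]-np.array([.56,-.304]);u=np.radians(19);print(X.round(3),v@[np.cos(u),np.sin(u)],v@[np.sin(u),-np.cos(u)])
print('blk',ray(q,(327,203),.035))
goal((.56,-.304),19)"
```

```text
[ 0.51  -0.401  0.11 ] -0.07880522384349445 0.0755070342894521
[ 0.509 -0.402  0.12 ] -0.08005099509826281 0.075868499468223
[ 0.545 -0.388  0.11 ] -0.04187416358863464 0.07469232199618293
blk [ 0.55950742 -0.30115454  0.035     ]
[ 0.5592 -0.3009  0.13  ] ang 18.6 turn z -0.4 shift [-0.0002  0.0032] j [ 0.64  0.44 -0.28  1.54  0.13  1.18  0.66] st (np.float64(56.6), np.float64(-273.2)) F [-0.6 -0.2 -0.2] w 0.6424079088816101
```

move_arm --pt "0 0 0 0 0.002 0.03 0.055" --pt "0 0 0 0 0.002 0.065 0.055" --pt "0 0 0 0 0.002 0.095 0.055" --pt "0 0 0 0 0.002 0.11 0.055" --pt "0 0 0 0 0.002 0.116 0.055" --pt "0 0 0 0 0.002 0.116 0.02" --pt "0 0 0 0 0.002 0.116 0.02" --pt "0 0 0 0 0.002 0.116 0.02" --pt "0 0 0 0 0.002 0.116 0.02" --pt "0 0 0 0 0.002 0.116 0.02" --grip_force 50

```text
clock: 17.9
position: [0.5603, -0.3045, 0.0152]
ee_rot: [0.987, 0.161, 0.001, 0.001]
ft_force: [-0.6, 1.3, 6.8]
grip_width: 0.36
```

move_arm --pt "0 0 0 0 0 -0.03 0.02" --pt "0 0 0 0 0 -0.07 0.02" --pt "0 0 0 0 0 -0.1 0.02" --pt "0 0 0 0 0 -0.1 0.02"

```text
clock: 18.3
position: [0.5616, -0.3053, 0.1188]
ee_rot: [0.987, 0.161, 0.003, 0.002]
ft_force: [1.3, -0.0, -1.7]
grip_width: 0.362
```

```bash
python3 -c "
from h import *
goal(O-d*.073,75.9)"
```

```text
[ 0.5616 -0.3053  0.1188] ang 18.6 turn z -57.3 shift [ 0.0373 -0.3049] j [ 0.64  0.45 -0.28  1.55  0.13  1.15  0.66] st (np.float64(60.1), np.float64(-276.8)) F [ 1.3 -0.  -1.7] w 0.3622359126891675
```

move_arm --pt "0 0 -8 0.004 -0.034 0 0.02" --pt "0 0 -16 0.009 -0.073 0 0.02" --pt "0 0 -24 0.014 -0.112 0 0.02" --pt "0 0 -32 0.019 -0.151 0 0.02" --pt "0 0 -40 0.024 -0.19 0 0.02" --pt "0 0 -48 0.029 -0.229 0 0.02" --pt "0 0 -56 0.034 -0.268 0 0.02" --pt "0 0 -57.3 0.037 -0.305 0.02 0.02" --pt "0 0 -57.3 0.037 -0.305 0.04 0.02" --pt "0 0 -57.3 0.037 -0.305 0.04 0.02"

```text
clock: 19.3
position: [0.4948, -0.0026, 0.0709]
ee_rot: [0.788, 0.616, -0.002, -0.001]
ft_force: [-0.3, -0.3, -2.2]
grip_width: 0.365
```

```bash
python3 -c "
from h import *
goal(O-d*.073,75.9)
a,p=snap('wrist','w7')
for s,t,z in [(-60,23,19),(-60,-23,19),(28,0,28),(-95,46,12),(-95,-46,12),(-91,16,75),(-91,-16,75),(-55,-16,75),(-55,16,75)]:
    print(s,t,np.round(proj(p,[*(O+d*s/1e3+n*t/1e3),z/1e3]),0))"
```

```text
[ 0.4948 -0.0026  0.0709] ang 76.0 turn z 0.1 shift [-0.0005  0.0055] j [ 0.45  0.27 -0.6   1.95  0.18  0.98  1.1 ] st (np.float64(-78.5), np.float64(0.5)) F [-0.3 -0.3 -2.2] w 0.36484947698306147
-60 23 [357. 246.]
-60 -23 [295. 245.]
28 0 [326. 353.]
-95 46 [390. 197.]
-95 -46 [262. 197.]
-91 16 [357. 236.]
-91 -16 [295. 236.]
-55 -16 [297. 296.]
-55 16 [355. 297.]
```

View pics/w7.png

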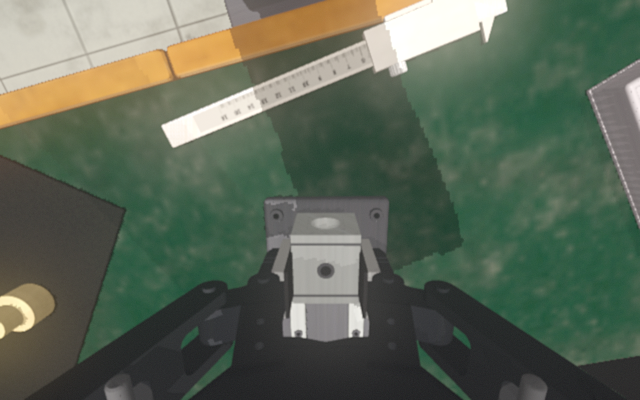

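The block is gripped square, with its top hole at (326,270) and the plate's front corners at (265,200) and (388,200). I'll compute its offset in the jaws.

```bash
python3 -c "
from h import *
p=cams.camera_params('wrist');z=manip.get_obs()['position'][2]-.0122+.032
print(z,st(ray(p,(326,270),z)),st(ray(p,(326,243),z)),st(ray(p,(326,300),z)));goal(O-d*.073,75.9)
for uv in [(265,200),(388,200)]:print(st(ray(p,uv,.012)))"
```

```text
0.09207830497626236 (np.float64(-78.8), np.float64(-0.7)) (np.float64(-92.7), np.float64(-0.7)) (np.float64(-62.3), np.float64(-0.7))
[ 0.4959 -0.0035  0.0723] ang 75.9 turn z -0.0 shift [0.0001 0.0042] j [ 0.46  0.27 -0.6   1.94  0.18  0.99  1.1 ] st (np.float64(-77.2), np.float64(-0.1)) F [-0.2 -0.6 -1.7] w 0.36307721229889856
(np.float64(-90.9), np.float64(-45.1))
(np.float64(-90.7), np.float64(44.6))
```

move_arm --pt "0 0 0 0 0.0045 0.02 0.02" --pt "0 0 0 0 0.0045 0.035 0.02" --pt "0 0 0 0 0.0045 0.042 0.02" --pt "0 0 0 0 0.0045 0.045 0.02" --pt "0 0 0 0 0.0045 0.0455 0.02"

```text
clock: 19.85
position: [0.5014, -0.0044, 0.0279]
ee_rot: [0.789, 0.615, -0.0, -0.0]
ft_force: [-0.3, -0.1, -1.8]
grip_width: 0.363
```

move_arm --pt "0 0 0 0 0 0.001 0.02" --pt "0 0 0 0 0 0.002 0.02" --pt "0 0 0 0 0 0.002 0.02"

```text
clock: 20.15
position: [0.5016, -0.0043, 0.0261]
ee_rot: [0.789, 0.615, 0.0, 0.0]
ft_force: [-0.5, -0.2, -2.6]
grip_width: 0.364
```

move_arm --pt "0 0 0 0 0 0.001 0.02" --pt "0 0 0 0 0 0.002 0.02" --pt "0 0 0 0 0 0.002 0.02"

```text
clock: 20.45
position: [0.5016, -0.0043, 0.0241]
ee_rot: [0.789, 0.615, -0.0, 0.0]
ft_force: [-1.4, 0.3, 3.1]
grip_width: 0.361
```

move_arm --pt "0 0 0 0 0 0.001 0.02" --pt "0 0 0 0 0 0.001 0.02"

```text
clock: 20.65
position: [0.5016, -0.0043, 0.0241]
ee_rot: [0.789, 0.615, -0.0, 0.0]
ft_force: [-8.8, -0.0, 17.8]
grip_width: 0.367
```

move_arm --pt "0 0 0 0 0 -0.001 0.055" --pt "0 0 0 0 0 -0.001 0.055" --pt "0 0 0 0 0 -0.001 0.055" --pt "0 0 0 0 0 -0.03 0.055" --pt "0 0 0 0 0 -0.06 0.055" --pt "0 0 0 0 -0.02 -0.06 0.0" --pt "0 0 0 0 -0.04 -0.06 0.0" --pt "0 0 0 0 -0.04 -0.06 0.0" --pt "0 0 0 0 -0.04 -0.06 0.0" --pt "0 0 0 0 -0.04 -0.06 0.0" --grip_force 30

```text
clock: 21.65
position: [0.4633, 0.0053, 0.0828]
ee_rot: [0.789, 0.615, 0.0, 0.0]
ft_force: [0.2, 0.5, -0.4]
grip_width: 0.001
```

```bash
python3 -c "
from h import *
goal(O-d*.111,75.9)"
```

```text
[0.4633 0.0053 0.0828] ang 75.9 turn z -0.0 shift [-0.0004 -0.0001] j [ 0.48  0.18 -0.63  2.02  0.13  0.98  1.11] st (np.float64(-110.9), np.float64(0.4)) F [ 0.2  0.5 -0.4] w 0.000721159601615141
```

Lowering to z = 0.026 and pushing the second block.

move_arm --pt "0 0 0 -0.0004 -0.001 0.03 0.0" --pt "0 0 0 -0.0004 -0.001 0.056 0.0" --pt "0 0 0 -0.0004 0.004 0.056 0.0" --pt "0 0 0 -0.0004 0.01 0.056 0.0" --pt "0 0 0 -0.0004 0.018 0.056 0.0" --pt "0 0 0 -0.0004 0.026 0.056 0.0" --pt "0 0 0 -0.0004 0.034 0.056 0.0" --pt "0 0 0 -0.0004 0.042 0.056 0.0" --pt "0 0 0 -0.0004 0.05 0.056 0.0" --pt "0 0 0 -0.0004 0.056 0.056 0.0"

```text
clock: 22.65
position: [0.5176, -0.0087, 0.0269]
ee_rot: [0.789, 0.615, 0.0, -0.0]
ft_force: [-2.6, 0.1, 2.3]
grip_width: 0.003
```

move_arm --pt "0 0 0 0 0.006 0 0.0" --pt "0 0 0 0 0.012 0 0.0" --pt "0 0 0 0 0.018 0 0.0" --pt "0 0 0 0 0.024 0 0.0" --pt "0 0 0 0 0.028 0 0.0" --pt "0 0 0 0 0.031 0 0.0"

```text
clock: 23.25
position: [0.5472, -0.0161, 0.0268]
ee_rot: [0.789, 0.615, 0.0, -0.0]
ft_force: [-3.8, 1.5, 2.6]
grip_width: -0.001
```

move_arm --pt "0 0 0 0 0.003 0 0.0" --pt "0 0 0 0 0.006 0 0.0" --pt "0 0 0 0 0.009 0 0.0" --pt "0 0 0 0 0.012 0 0.0" --pt "0 0 0 0 0.015 0 0.0" --pt "0 0 0 0 0.017 0 0.0"

```text
clock: 23.85
position: [0.5637, -0.0203, 0.0268]
ee_rot: [0.789, 0.615, 0.0, -0.0]
ft_force: [-3.2, 3.3, 1.6]
grip_width: 0.001
```

move_arm --pt "0 0 0 0 0.001 0 0.0" --pt "0 0 0 0 0.002 0 0.0" --pt "0 0 0 0 0.003 0 0.0" --pt "0 0 0 0 0.004 0 0.0"

```text
clock: 24.25
position: [0.5673, -0.0213, 0.0268]
ee_rot: [0.789, 0.615, -0.0, 0.0]
ft_force: [-2.4, 3.3, 2.1]
grip_width: -0.001
```

move_arm --pt "0 0 0 0 0.001 0 0.0" --pt "0 0 0 0 0.002 0 0.0" --pt "0 0 0 0 0.003 0 0.0" --pt "0 0 0 0 0.004 0 0.0"

```text
clock: 24.65
position: [0.5713, -0.0223, 0.0268]
ee_rot: [0.789, 0.615, 0.0, 0.0]
ft_force: [-2.3, 3.1, 1.6]
grip_width: 0.002
```

Already beyond where the first one stopped (0.5706), with no rise in force. Continuing.

move_arm --pt "0 0 0 0 0.002 0 0.0" --pt "0 0 0 0 0.004 0 0.0" --pt "0 0 0 0 0.006 0 0.0" --pt "0 0 0 0 0.008 0 0.0"

```text
clock: 25.05
position: [0.5791, -0.0243, 0.0268]
ee_rot: [0.789, 0.615, 0.0, 0.0]
ft_force: [-0.7, 2.4, 0.6]
grip_width: -0.002
```

move_arm --pt "0 0 0 0 0.001 0 0.0" --pt "0 0 0 0 0.002 0 0.0" --pt "0 0 0 0 0.003 0 0.0"

```text
clock: 25.35
position: [0.5819, -0.025, 0.0268]
ee_rot: [0.789, 0.615, -0.0, 0.0]
ft_force: [-2.8, 2.7, 0.3]
grip_width: -0.001
```

move_arm --pt "0 0 0 0 0.001 0 0.0" --pt "0 0 0 0 0.002 0 0.0"

```text
clock: 25.55
position: [0.5839, -0.0255, 0.0268]
ee_rot: [0.789, 0.615, -0.0, 0.0]
ft_force: [-2.2, 2.2, 0.1]
grip_width: 0.002
```

move_arm --pt "0 0 0 0 0.001 0 0.0" --pt "0 0 0 0 0.002 0 0.0" --pt "0 0 0 0 0.002 0 0.0"

```text
clock: 25.85
position: [0.5856, -0.0259, 0.0267]
ee_rot: [0.789, 0.615, -0.0, -0.0]
ft_force: [-4.2, 2.6, 1.8]
grip_width: -0.003
```

move_arm --pt "0 0 0 0 0.001 0 0.0" --pt "0 0 0 0 0.001 0 0.0"

```text
clock: 26.05
position: [0.5857, -0.0258, 0.0267]
ee_rot: [0.789, 0.615, -0.001, -0.001]
ft_force: [-7.3, 3.6, 4.3]
grip_width: 0.002
```

move_arm --pt "0 0 0 0 0.001 0 0.0" --pt "0 0 0 0 0.001 0 0.0"

```text
clock: 26.25
position: [0.5858, -0.0258, 0.0266]
ee_rot: [0.789, 0.615, -0.002, -0.001]
ft_force: [-12.6, 4.4, 7.6]
grip_width: -0.001
```

It stopped hard 15.6 mm beyond the first block's stop, so it is home. I'll back off straight and check.

move_arm --pt "0 0 0 0 -0.008 0 0.0" --pt "0 0 0 0 -0.025 0 0.0" --pt "0 0 0 0 -0.04 -0.03 0.0" --pt "0 0 0 0 -0.07 -0.08 0.0" --pt "0 0 0 0 -0.11 -0.13 0.0" --pt "0 0 0 0 -0.11 -0.17 0.0" --pt "0 0 0 0 -0.11 -0.17 0.0" --pt "0 0 0 0 -0.11 -0.17 0.0"

```text
clock: 27.05
position: [0.4822, -0.0003, 0.199]
ee_rot: [0.789, 0.614, 0.001, 0.002]
ft_force: [-0.0, -0.8, -0.3]
grip_width: 0.0
```

```bash
python3 -c "
from h import *
goal(O,75.9)
a,p=snap('scene');b,q=snap('side')
cv2.imwrite('pics/f1.png',np.hstack([cv2.resize(a[160:290,200:500],None,fx=1.6,fy=1.6,interpolation=3)[:208,:480],cv2.resize(b[160:310,240:370],(180,208))]))
c=cv2.resize(b[140:310,230:370],(494,600),interpolation=3);e=cv2.resize(a[165:285,290:490],(500,300),interpolation=3)
W=np.zeros((600,800,3),np.uint8);W[:300,:500]=e;W[300:,:500]=cv2.resize(b[180:220,240:340],(500,200),interpolation=3)[0:1].repeat(300,0)*0
W[300:500,:500]=cv2.resize(b[180:220,240:340],(500,200),interpolation=3);W[:340,500:780]=cv2.resize(b[140:310,230:370],(280,340),interpolation=3);W[340:600,500:800]=cv2.resize(a[160:230,200:280],(300,260),interpolation=3)
cv2.imwrite('pics/f1.png',W)
for h in (24,60):
  for s in (42,27): 
    pass
print('rear top edge home/short side',[np.round(proj(q,[*(O+d*s/1e3+n*t),.044]),1) for s in (24,9) for t in (.016,-.016)],'crop scale5 off(240,180)')"
```

```text
[ 4.822e-01 -3.000e-04  1.990e-01] ang 75.8 turn z -0.1 shift [0.0004 0.0913] j [ 0.52  0.08 -0.64  1.85  0.05  1.23  1.19] st (np.float64(-91.3), np.float64(-0.3)) F [-0.  -0.8 -0.3] w 0.00037972018710557935
rear top edge home/short side [array([280.4, 192.6]), array([284. , 188.2]), array([285. , 193.2]), array([288.5, 188.9])] crop scale5 off(240,180)
```

View pics/f1.png

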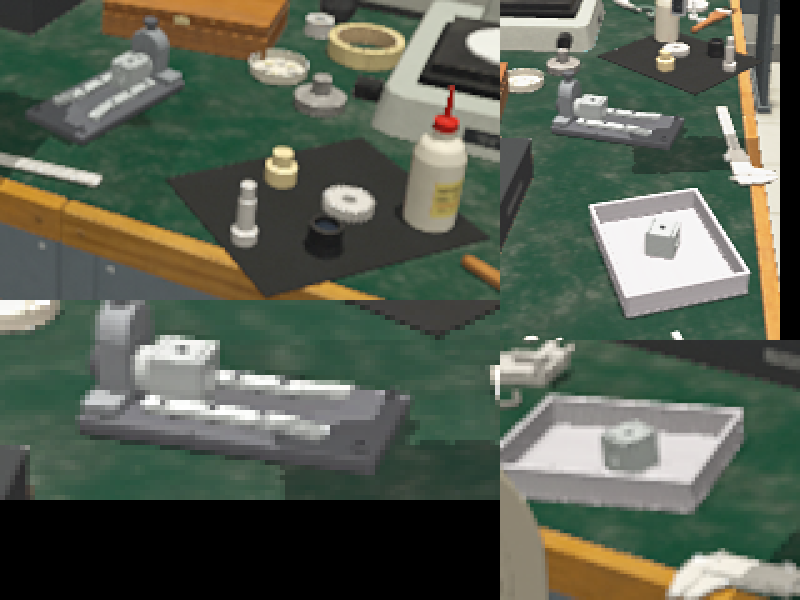

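The last view shows the reamed block on the pin, with its rear edge at crop columns 207–219. Home predicts 202–220 and a short stop 225–242. The other block is upright in the tray and the oddments are standing where they were. Handing in.

```bash
python3 -c "
from h import *
print(manip.hand_in(), manip.get_obs()['clock'])"
```

```text
the job is handed in; nothing more can be done
the job is handed in; nothing more can be done
```

The reamed block is home against the shoulder on the gauge pin, the narrow one is in the tray, and the job is handed in. The hand-in reports no verdict.

- **First block (nearer the robot):** pushed gently, it stopped about 14 mm short of home and the push force climbed to roughly 15 N. I drew it back off the pin and lowered it onto the tray floor.
- **Second block:** it went 15.6 mm farther and stopped at the shoulder at about 13 N, so I left it there.
- **Last checks:** at about 27 s of the 72 s, the camera views agreed with home to within a few millimetres (a short stop would be 15 mm off). The other block stands near the middle of the tray, the bottle and oddments look undisturbed, and the arm is clear.
- **Small disagreements:** the wrist camera's two facing views put the gauge 2–4 mm apart along the lane, which did not matter for the fit. The fingertips also touched the tops of the guide strips at about 7 N while gripping the first block to take it off the pin.

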